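Weigh the sample cup kept behind the reagent bottles

TASK

The lidded sample cup stands at the back of the blue caddy, behind three reagent bottles. Move all three bottles onto the grey side board first, then fetch the sample cup and stand it on the centre of the balance pan, and only then put every bottle back in the caddy on the very spot where it stood (within about 1 cm). Set everything down gently and upright, never letting it drop or topple, and leave the small open crucible and the pipette-tip box where they are.

Things in the scene. Friction and masses are not known exactly. Their poses are not given: they have to be found in the camera images.
- round_bottle: Round amber glass bottle with a paper band and a narrow round black cap: body 52 mm in diameter up to 75 mm height, shoulder narrowing to a neck 28 mm in diameter at 94 mm, cap 32 mm in diameter from 95 mm to the top at 120 mm. About 0.16 kg. Stands loose and upright in the front row of the caddy; which of the three front places it has varies, so note where it stands at the start. Origin: centre of its underside; z up.
- square_bottle: White plastic bottle with a square body 48 x 48 mm (sides along its x and y) up to 80 mm height, flat shoulder, neck 28 mm in diameter, round white cap 36 mm in diameter from 89 mm to the top at 115 mm. About 0.15 kg. Stands loose and upright in the front row of the caddy; which of the three front places it has varies, so note where it stands at the start. Origin: centre of its underside; z up.
- wide_jar: Round amber glass wide-mouth jar with a paper band: body 54 mm in diameter up to 78 mm height, black lid 51 mm in diameter from 77 mm to the top at 101 mm. About 0.18 kg. Stands loose and upright in the front row of the caddy; which of the three front places it has varies, so note where it stands at the start. Origin: centre of its underside; z up.
- sample_cup: Squat round white plastic cup with its lid fixed on: body 44 mm in diameter up to 25 mm height, lid 47 mm in diameter from 25 to 37 mm, small knob 12 mm in diameter on top up to 45 mm. Stands loose in the back row of the caddy (left or right), about 64 mm behind the line of the bottles. Origin: centre of its underside; z up. About 0.08 kg.
- crucible: Small open white porcelain crucible, 44 mm across the rim, 34 mm tall, standing loose in the back row of the caddy, some 130 mm to the side of the sample cup. A bystander: leave it (it must not move 20 mm). Origin: centre of its underside.
- tip_box: Orange pipette-tip box with a clear lid, 85 x 120 x 55 mm, loose on the bench beyond the caddy. A bystander: leave it (it must not move 20 mm). Origin: centre of its underside.
- caddy: Fixed open blue plastic tray, 160 mm (x) by 270 mm (y), floor 4 mm thick, rim 4 mm wide and 12 mm high. Origin: centre of its underside; its x points away from the robot to the back row, its y along the rows. The bottles stand 32 mm in front of the origin (x = -32 mm), near y = -85, 0 and 85 mm; cup and crucible stand 32 mm behind it (x = 32 mm), near y = -65 and 65 mm, all on the floor.
- board: Fixed flat grey plastic board, the side area, 290 mm (x) by 150 mm (y), 10 mm thick, lying to the left or the right of the caddy; empty at the start and large enough for the three bottles in a line along its x, 90 mm apart. Origin: centre of its underside.
- balance: Fixed white laboratory balance, on the other side of the caddy from the board: housing 210 mm (x) by 170 mm (y), 52 mm high, reaching from x = -125 to x = 85 mm. Its round steel weighing pan, 96 mm in diameter, is rigid and level with its top at 66 mm height. Origin: at bench level straight below the pan's centre; display on the -x side.
Mind the look-alikes: they are no part of the job. Leave any pink or yellow look-alike of the round_bottle alone.

How it is judged:
On the way, in this order (a step that is already met when the one before it is completed fails the run):
1. all three bottles stand released and upright on the grey board, the sample cup still in its place in the caddy (x of round_bottle in the frame of board between -0.145 and 0.145 m and y of round_bottle in the frame of board between -0.075 and 0.075 m and z of round_bottle in the frame of board between 0.005 and 0.016 m and angle between each of round_bottle, square_bottle, wide_jar's own z axis and vertical below 0.1 rad and linear speed of each of round_bottle, square_bottle, wide_jar below 0.03 m/s and contact force between the fingers and round_bottle below 0.1 N and x of square_bottle in the frame of board between -0.145 and 0.145 m and y of square_bottle in the frame of board between -0.075 and 0.075 m and z of square_bottle in the frame of board between 0.005 and 0.016 m and contact force between the fingers and square_bottle below 0.1 N and x of wide_jar in the frame of board between -0.145 and 0.145 m and y of wide_jar in the frame of board between -0.075 and 0.075 m and z of wide_jar in the frame of board between 0.005 and 0.016 m and contact force between the fingers and wide_jar below 0.1 N and distance of sample_cup from where it was at the start of the episode below 0.02 m), for 0.2 s.
2. the sample cup stands released on the middle of the balance pan, the three bottles still on the board (horizontal distance between sample_cup and balance below 0.015 m and z of sample_cup in the frame of balance between 0.061 and 0.071 m and angle between each of sample_cup, round_bottle, square_bottle, wide_jar's own z axis and vertical below 0.1 rad and linear speed of each of sample_cup, round_bottle, square_bottle, wide_jar below 0.03 m/s and contact force between the fingers and sample_cup below 0.1 N and x of round_bottle in the frame of board between -0.145 and 0.145 m and y of round_bottle in the frame of board between -0.075 and 0.075 m and z of round_bottle in the frame of board between 0.005 and 0.016 m and contact force between the fingers and round_bottle below 0.1 N and x of square_bottle in the frame of board between -0.145 and 0.145 m and y of square_bottle in the frame of board between -0.075 and 0.075 m and z of square_bottle in the frame of board between 0.005 and 0.016 m and contact force between the fingers and square_bottle below 0.1 N and x of wide_jar in the frame of board between -0.145 and 0.145 m and y of wide_jar in the frame of board between -0.075 and 0.075 m and z of wide_jar in the frame of board between 0.005 and 0.016 m and contact force between the fingers and wide_jar below 0.1 N), for 0.2 s.
At the end, for the whole second after the job is handed in: The sample cup stands upright on the pan, within 15 mm of its centre; each of the three bottles stands upright in the caddy within 15 mm of where it stood at the start; crucible and tip box are within 20 mm of their places; all is released and at rest (horizontal distance between sample_cup and balance below 0.015 m and z of sample_cup in the frame of balance between 0.061 and 0.071 m and angle between each of sample_cup, round_bottle, square_bottle, wide_jar's own z axis and vertical below 0.1 rad and linear speed of each of sample_cup, round_bottle, square_bottle, wide_jar below 0.03 m/s and contact force between the fingers and sample_cup below 0.1 N and distance of each of round_bottle, square_bottle, wide_jar from where it was at the start of the episode below 0.015 m and contact force between the fingers and round_bottle below 0.1 N and contact force between the fingers and square_bottle below 0.1 N and contact force between the fingers and wide_jar below 0.1 N and distance of each of crucible, tip_box from where it was at the start of the episode below 0.02 m); the robot touches nothing.
It fails at once if the crucible is moved 20 mm or more (distance of crucible from where it was at the start of the episode above 0.02 m).
It fails at once if the tip box is moved 20 mm or more (distance of tip_box from where it was at the start of the episode above 0.02 m).
It fails at once if a bottle, the jar or the sample cup topples (tilts more than 0.6 rad) (angle between any of round_bottle, square_bottle, wide_jar, sample_cup's own z axis and vertical above 0.6 rad).
It fails at once if a bottle, the jar or the sample cup is dropped (falls free faster than 0.6 m/s, some 20 mm) ((linear speed of round_bottle above 0.6 m/s and contact force between anything else and round_bottle below 0.05 N) or (linear speed of square_bottle above 0.6 m/s and contact force between anything else and square_bottle below 0.05 N) or (linear speed of wide_jar above 0.6 m/s and contact force between anything else and wide_jar below 0.05 N) or (linear speed of sample_cup above 0.6 m/s and contact force between anything else and sample_cup below 0.05 N)).
It also fails if it takes over 144 s, if anything falls off the work surface, if the arm or the gripper's body presses on something with over 40 N, if the wrist force passes 120 N, or if a joint passes its speed limit or range.

ROBOT

A 6-joint arm with a two-finger parallel gripper is mounted at the origin on the work surface. World frame = base frame: x ahead of the robot, y to its left, z up, the work surface at z = 0. Lengths are in m, angles in rad, forces in N, time in s.
With the tool pointing down it reaches from about 0.35 to 0.85 m from the base axis. Payload 8.1 kg.
Tool frame: the origin (TCP) lies midway between the tips of the shut fingers; the grasp point (between the pads) lies 19 mm behind it; z points along the fingers, y is the line along which they close (so a half turn about z gives the same grasp; the last joint's range is limited). The gripper opens to 93 mm and grips with 3 to 60 N. Pads are 15 mm wide; open, the fingers measure 128 mm over their backs; the gripper's body (75 mm by 188 mm) begins 65 mm behind the grasp point.
Start: joints at [-1.405, 0.13, 1.488, -0, 1.523, -0.085], TCP at [0.149, -0.581, 0.219] pointing down, gripper open.
Joint ranges: [-2.96, 2.96], [-0.89, 2.26], [0.02, 2.5], [-1.34, 4.48], [0, 2.73], [-2.66, 2.66]. Speed limits (rad/s): [2.39, 2.39, 2.79, 3.14, 3.14, 3.14].

INTERFACE

Orientations are given as a rotation vector (axis times angle).
In Python, from plant import read_state, read_camera, get_calibration, close_job gives the robot as it stands.
- The arm moves only by the shell command python3 -m crank 'ROWS' [FORCE]. ROWS is JSON, a list that holds one entry, the list of rows, each a list of 7 numbers: the gripper's target within -1 to 1 (fully open at 1, half-way at 0, shut at -1), then the shift along the tool's x, y, z as a fraction of full scale, then the turn, a rotation vector about the tool's x, y, z as a fraction of full scale. In form: [[[grip, x, y, z, rx, ry, rz], ...]]. A call has exactly 5 rows; each row is the pose to reach, as a shift and turn from the pose commanded when the call began, along the tool's axes at that moment; what a row does not reach only later rows make up. Full scale, the value 1, is 0.5 m for a shift and 90 degrees for a turn. A row lasts 1/8 s, in which the tool goes at most 62.5 mm and 10.7 degrees, less where a joint would pass 70% of its speed; a pose out of reach is approached as far as the arm can. A call with a number of a shift or a turn outside -1 to 1 is refused whole. A call with a gripper value outside its range is refused whole. The fingers move at their own pace and stop on an object; FORCE is the grip in N (left out, the last holds). Time passes only in rows, so rows that repeat a pose let the fingers close, or fill a call up. It gives the time, the measured TCP pose, the force, the opening and the grip force at its end, in the units of the state.
- read_state(): the state, without advancing time (a new reading comes with each control period).
- read_camera(name): name is "side" or "top" or "wrist"; returns the picture (384x512x3 uint8, red, green, blue); there is no depth.
- get_calibration(name): a dict with "fx", "fy", "cx", "cy" (pixels), "dist_coeffs" ([k1, k2, p1, p2, k3] as OpenCV has them; the pictures are not rectified), "eye" and "orientation" of the camera in the world; the wrist camera has in their place "mount" (4x4, takes a point from camera to tool coordinates, whose origin is the TCP and whose axes are the flange's). Camera axes: x right, y down, z forward; pixel columns grow to the right and rows downward; lengths in m; the calibration is good to about 2 mm. A picture is of the moment at which its call begins: read the wrist's pose just before it. get_calibration takes no time and is no camera call.
- close_job(): hands the job in; it is judged then, once.
The state is a dict: "t": time; "q": joint angles; "dq": joint speeds; "joint_torque": joint torques, N m; "tool_pos": TCP position; "orientation": TCP orientation; "force": force on the tool from outside, world axes, zero at the start; "wrist_torque": the same for the moment, N m; "opening": finger opening in m; "gripper_force": force on a finger pad.
Only numpy, scipy, OpenCV 4.12 (cv2) and the standard library are available. Lean on these libraries where they do the work, as an engineer would, in place of code of your own. Each camera call takes 0.05 s, during which the arm holds its last target. There are 200 camera calls.

## Working session

There is one attempt and no reset: what is moved stays moved. The work goes in short steps, Python scripts to look and compute and a shell command to move; the robot and the scene stay as the last step left them, time stands still between calls to the robot, and variables do not carry over. Pictures are saved under pics/ and viewed, at most 17 in all, crops included, and the job is handed in when it is done.

```bash
ls; mkdir -p pics; python3 - <<'E'
from plant import *
import cv2
s=read_state();print({k:s[k] for k in('t','tool_pos','orientation','opening')})
for n in('top','side','wrist'):
    print(n,get_calibration(n))
    cv2.imwrite(f'pics/{n}0.png',read_camera(n)[:,:,::-1])
E
```

```text
pics
{'t': 0.0, 'tool_pos': array([ 0.14887299, -0.58068748,  0.21761146]), 'orientation': array([-3.11518269e+00, -3.92764720e-01,  1.10550861e-04]), 'opening': 0.09314338922779002}
top {'fx': 411.7196328624845, 'fy': 411.7196328624845, 'cx': 261.6092184131806, 'cy': 182.96096440417884, 'dist_coeffs': array([0.00567357, 0.        , 0.        , 0.        , 0.        ]), 'eye': array([3.72246144e-01, 2.32966709e-04, 8.31291129e-01]), 'orientation': array([-2.04973421,  2.1526    , -0.24314077])}
side {'fx': 441.89364834360634, 'fy': 441.89364834360634, 'cx': 258.6934505196878, 'cy': 188.33816884008746, 'dist_coeffs': array([-0.14879698,  0.        ,  0.        ,  0.        ,  0.        ]), 'eye': array([0.39398777, 0.917739  , 0.59273929]), 'orientation': array([-0.20419457,  2.64136967, -1.53352524])}
wrist {'fx': 307.5550656768945, 'fy': 307.5550656768945, 'cx': 256.07343351408264, 'cy': 193.13328507615597, 'dist_coeffs': array([-0.04151505,  0.        ,  0.        ,  0.        ,  0.        ]), 'mount': array([[ 3.18259989e-05, -9.67013144e-01, -2.54726476e-01,
         7.10644902e-02],
       [ 9.99999866e-01, -1.01080549e-04,  5.08671953e-04,
         7.91208648e-04],
       [-5.17640357e-04, -2.54726458e-01,  9.67013011e-01,
        -1.65809614e-01],
       [ 0.00000000e+00,  0.00000000e+00,  0.00000000e+00,
         1.00000000e+00]])}
```

View pics/top0.png

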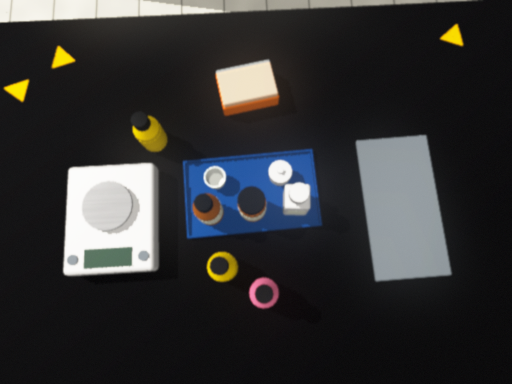

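View pics/side0.png

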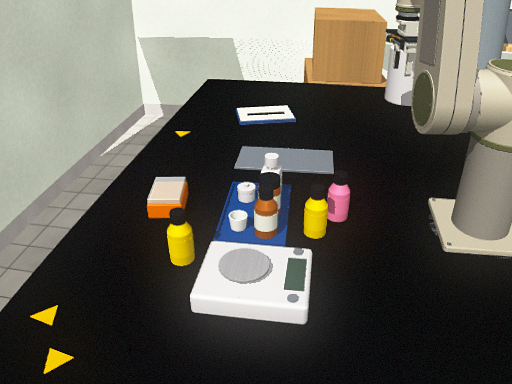

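Top view: balance on the left (+y), pan at (107,206); board on the right. In the caddy's front row are the round bottle (207,205), jar (252,203) and square bottle (297,198). At the back are the crucible (215,177) and the cup (280,172). Look-alikes stand in front of the caddy at (222,267) and (265,293).

```bash
cat > h.py <<'E'
import numpy as np, cv2
from scipy.spatial.transform import Rotation as R
from plant import *
def cam(n):
    c=get_calibration(n);K=np.array([[c['fx'],0,c['cx']],[0,c['fy'],c['cy']],[0,0,1]]);d=np.array(c['dist_coeffs'])
    if n=='wrist':
        s=read_state();T=np.eye(4);T[:3,:3]=R.from_rotvec(s['orientation']).as_matrix();T[:3,3]=s['tool_pos'];M=T@c['mount'];return K,d,M[:3,:3],M[:3,3]
    return K,d,R.from_rotvec(c['orientation']).as_matrix(),np.array(c['eye'])
def toplane(C,px,z):
    K,d,A,e=C;p=cv2.undistortPoints(np.array(px,float).reshape(-1,1,2),K,d)[:,0]
    r=np.c_[p,np.ones(len(p))]@A.T
    return e+r*((z-e[2])/r[:,2])[:,None]
def proj(C,P):
    K,d,A,e=C;P=(np.atleast_2d(P)-e)@A
    return cv2.projectPoints(P,np.zeros(3),np.zeros(3),K,d)[0][:,0]
E
cat > m.py <<'E'
from h import *
C=cam('top');im=cv2.imread('pics/top0.png');hsv=cv2.cvtColor(im,cv2.COLOR_BGR2HSV)
def rect(mask,z,name):
    cs=cv2.findContours(mask.astype(np.uint8),0,2)[0];c=max(cs,key=cv2.contourArea);P=toplane(C,c[:,0],z)
    r=cv2.minAreaRect(P[:,:2].astype(np.float32)*1000);print(name,r)
H,S,V=[hsv[:,:,i].astype(int) for i in range(3)]
rect((H>100)&(H<125)&(S>150)&(V>60),.012,'caddy')
b=(S<90)&(V>80);b[:, :340]=0;b[:100]=0;rect(b,.010,'board')
b=(S<60)&(V>100);b[:,170:]=0;b[:150]=0;rect(b,.052,'balance')
cv2.imwrite('pics/crop0.png',cv2.resize(im[145:245,180:325],None,fx=5.5,fy=5.5,interpolation=cv2.INTER_CUBIC))
cv2.imwrite('pics/pan0.png',cv2.resize(im[155:280,55:165],None,fx=4,fy=4,interpolation=cv2.INTER_CUBIC))
E
python3 m.py
```

```text
caddy ((543.7486572265625, 16.486801147460938), (163.4607696533203, 271.1490478515625), 2.4784114360809326)
board ((503.64202880859375, -285.79547119140625), (289.1026916503906, 150.8092803955078), 1.881736397743225)
balance ((500.79852294921875, 283.9007873535156), (210.39312744140625, 175.07574462890625), 0.5565921664237976)
```

View pics/crop0.png

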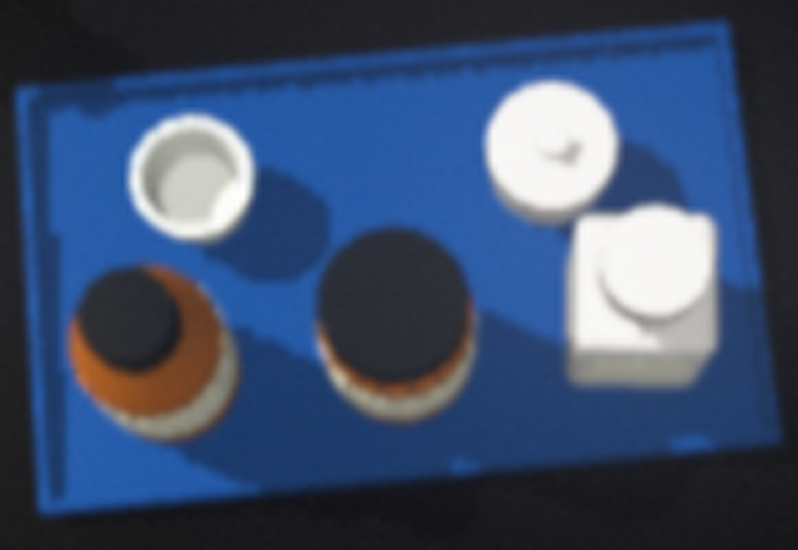

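```bash
cat > m2.py <<'E'
from h import *
C=cam('top')
f=lambda x,y:[(x+.5)/5.5-.5+180,(y+.5)/5.5-.5+145]
o=np.array([.5437,.0165]);a=np.radians(2.48);A=np.array([[np.cos(a),-np.sin(a)],[np.sin(a),np.cos(a)]])
for n,x,y,z in[('round',129,318,.124),('jar',395,305,.105),('sq',658,262,.119),('cup',551,147,.041),('cruc',192,178,.038)]:
    p=toplane(C,[f(x,y)],z)[0,:2];print(n,p.round(4),((p-o)@A).round(4))
q=toplane(C,[f(*k) for k in[(572,215),(716,212),(717,348),(568,350)]],.084);print(q.round(4),q.mean(0))
for i in range(4):
    d=q[(i+1)%4]-q[i];print(np.degrees(np.arctan2(d[1],d[0]))%90,np.linalg.norm(d))
im=cv2.imread('pics/top0.png',0)
# pan edge
g=cv2.medianBlur(im[170:245,70:145],3)
c=cv2.HoughCircles(g,cv2.HOUGH_GRADIENT,1.0,50,param1=120,param2=10,minRadius=22,maxRadius=28);print(c)
if c is not None: print(toplane(C,[[c[0,0,0]+70,c[0,0,1]+170]],.066))
print('look',toplane(C,[[220,266],[264,293],[142,121]],.12))
E
python3 m2.py
```

```text
round [0.5065 0.0982] [-0.0337  0.0833]
jar [0.5101 0.0141] [-0.0337 -0.0009]
sq [ 0.5173 -0.0711] [-0.0301 -0.0864]
cup [ 0.5774 -0.0433] [ 0.031  -0.0612]
cruc [0.573  0.0866] [0.0323 0.0687]
[[ 0.5421 -0.0467  0.084 ]
 [ 0.5407 -0.0954  0.084 ]
 [ 0.4942 -0.0923  0.084 ]
 [ 0.496  -0.0425  0.084 ]] [ 0.51825993 -0.06922317  0.084     ]
88.39962131640222 0.048768638067227775
86.11031768529696 0.04662335918760365
87.96773543992053 0.049757209758886575
84.87102766429604 0.04629886284233272
[[[39.5 37.5 27.4]]]
[[0.51640936 0.28234874 0.066     ]]
look [[ 3.96365219e-01  7.18633938e-02  1.20000000e-01]
 [ 3.48608236e-01 -3.91333827e-04  1.20000000e-01]
 [ 6.64770236e-01  2.08362410e-01  1.20000000e-01]]
```

View pics/pan0.png

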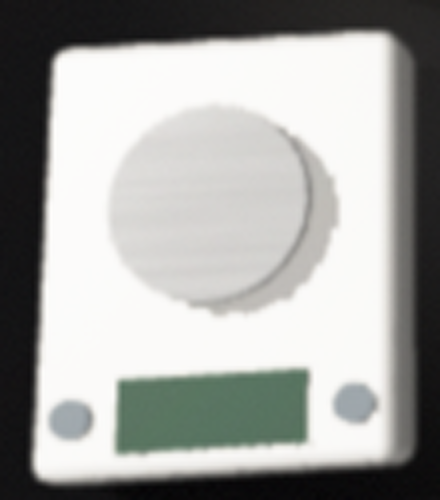

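```bash
cat > go.py <<'E'
import sys
from h import *
s=read_state();A=R.from_rotvec(s['orientation']);p=s['tool_pos']
M=A.as_matrix();yaw=np.degrees(np.arctan2(M[1,0],M[0,0]))
print('t %.2f'%s['t'],'pos',p.round(4),'yaw %.2f tilt %.2f'%(yaw,np.degrees(np.arccos(-M[2,2]))),'open %.4f F %.1f'%(s['opening'],s['gripper_force']),s['force'].round(1))
if len(sys.argv)>3:
    x,y,z,w=map(float,sys.argv[1:5]);w=np.radians(w)
    B=R.from_matrix(np.array([[np.cos(w),np.sin(w),0],[np.sin(w),-np.cos(w),0],[0,0,-1]]))
    d=M.T@(np.array([x,y,z])-p);r=(A.inv()*B).as_rotvec()
    print('shift units',(d/.5).round(4),'turn units',(np.degrees(r)/90).round(4),'rows>=%.1f'%(np.linalg.norm(d)/.0625))
E
python3 - <<'E'
from h import *
C=cam('top');print(toplane(C,[[(209.5)/4-.5+55,(204.5)/4-.5+155]],.066))
E
python3 go.py .518 -.0705 .22 2.5
```

```text
[[0.52024217 0.28741399 0.066     ]]
t 0.15 pos [ 0.1488 -0.5808  0.2178] yaw 14.37 tilt 0.08 open 0.0929 F 0.0 [ 0.4 -0.4  0.1]
shift units [ 0.9685 -0.8054 -0.0031] turn units [-0.0009  0.      0.1319] rows>=10.1
```

```bash
python3 -m crank '[[[1,0.08,-0.07,0,0,0,0.03],[1,0.17,-0.14,0,0,0,0.06],[1,0.27,-0.22,0,0,0,0.09],[1,0.37,-0.31,0,0,0,0.12],[1,0.45,-0.375,-0.003,0,0,0.132]]]' 20; python3 go.py .518 -.0705 .22 2.5
```

```text
t: 0.78
tool_pos: [0.321, -0.3417, 0.2198]
orientation: [-3.141, -0.066, 0.0]
force: [1.4, -0.8, 0.2]
opening: 0.0931
gripper_force: 0.0
t 0.78 pos [ 0.321  -0.3417  0.2198] yaw 2.42 tilt 0.02 open 0.0931 F 0.0 [ 1.4 -0.8  0.2]
shift units [ 4.166e-01 -5.253e-01 -2.000e-04] turn units [-0.0002  0.     -0.0009] rows>=5.4
```

```bash
python3 -m crank '[[[0.4,0.09,-0.11,0,0,0,0],[0.4,0.18,-0.22,0,0,0,0],[0.4,0.26,-0.33,0,0,0,0],[0.4,0.34,-0.43,0,0,0,0],[0.4,0.39,-0.49,0,0,0,0]]]';python3 -m crank '[[[0.4,0.02,-0.03,0,0,0,0],[0.4,0.027,-0.035,0,0,0,0],[0.4,0.027,-0.035,0,0,0,0],[0.4,0.027,-0.035,0,0,0,0],[0.4,0.027,-0.035,0,0,0,0]]]' | tail -2; python3 go.py .518 -.0705 .22 2.5; python3 - <<'E'
from h import *
C=cam('wrist');im=read_camera('wrist')[:,:,::-1].copy()
cv2.imwrite('pics/w1.png',im)
print(proj(C,[[.518,-.0705,.119],[.5101,.0141,.105],[.5774,-.0433,.049],[.5065,.0982,.124]]))
np.savez('w1.npz',A=C[2],e=C[3])
E
```

```text
t: 1.4
tool_pos: [0.5049, -0.0891, 0.2201]
orientation: [3.141, 0.068, 0.0]
force: [1.1, -1.0, -0.3]
opening: 0.065
gripper_force: 0.0
opening: 0.0652
gripper_force: 0.0
t 2.02 pos [ 0.5165 -0.0741  0.2203] yaw 2.39 tilt 0.01 open 0.0652 F 0.0 [-0.1 -0.2 -0.6]
shift units [ 0.0033 -0.007   0.0005] turn units [ 0.0001 -0.0001 -0.0012] rows>=0.1
[[251.28793228 192.31884543]
 [162.07675607 193.06853608]
 [228.94318802 121.14895792]
 [ 63.52523581 198.54561515]]
```

View pics/w1.png

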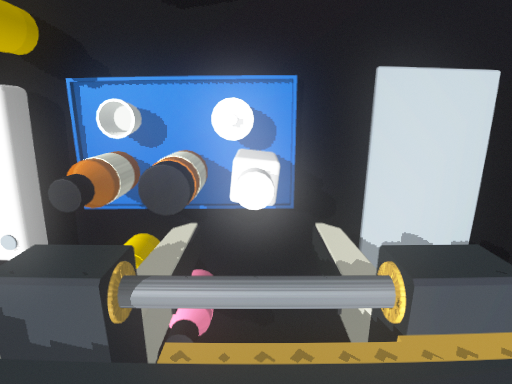

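Wrist view: white cap at about (256,189), jar lid (166,188), round cap (71,193), cup (233,119), all 4–7 px from the top-view prediction. I'll measure from the wrist.

```bash
cat > m3.py <<'E'
from h import *
C=cam('wrist')
for n,x,y,z in[('sq',255.5,189,.119),('jar',166.5,188,.105),('round',71.5,193,.124),('cup',232.5,117.5,.041)]:
    print(n,toplane(C,[[x,y]],z)[0].round(4))
C2=cam('side');im=cv2.imread('pics/side0.png')
print(proj(C2,[[.518,-.0705,.119],[.5065,.0982,.124],[.5774,-.0433,.049],[.52,.286,.066]]))
cv2.imwrite('pics/sc.png',cv2.resize(im[140:300,185:315],None,fx=3.7,fy=3.7,interpolation=cv2.INTER_CUBIC))
E
python3 m3.py
```

```text
sq [ 0.5213 -0.074   0.119 ]
jar [0.5153 0.0099 0.105 ]
round [0.512  0.0904 0.124 ]
cup [ 0.5813 -0.0462  0.041 ]
[[271.60491807 155.40549834]
 [266.7413949  187.01939958]
 [246.62438103 183.47249568]
 [245.27234186 262.66198033]]
```

View pics/sc.png

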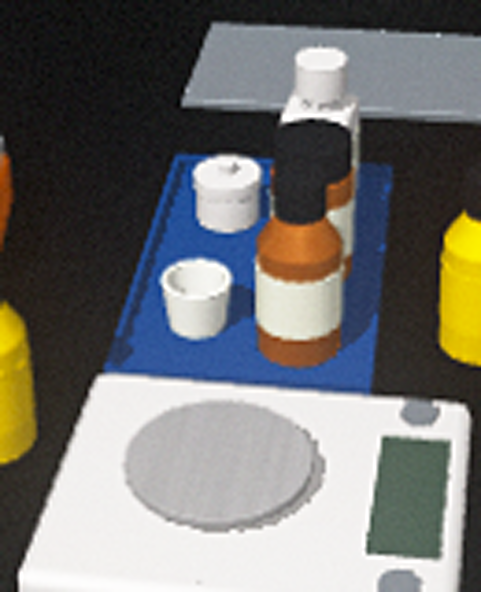

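```bash
python3 -m crank '[[[0.4,0.005,-0.004,0.04,0,0,0],[0.4,0.005,-0.004,0.09,0,0,0],[0.4,0.005,-0.004,0.14,0,0,0],[0.4,0.005,-0.004,0.17,0,0,0],[0.4,0.005,-0.004,0.18,0,0,0]]]'>/dev/null; python3 go.py .518 -.0705 .22 2.5; python3 - <<'E'
from h import *
C=cam('wrist');im=read_camera('wrist')[:,:,::-1].copy()
cv2.imwrite('pics/w2.png',im)
s=read_state();p=s['tool_pos'];M=R.from_rotvec(s['orientation']).as_matrix()
print(proj(C,[p,p+M@[0,.0325,0],p-M@[0,.0325,0]]),proj(C,[[.518,-.0705,.119]]))
E
```

```text
t 2.70 pos [ 0.5183 -0.0706  0.1284] yaw 2.49 tilt 0.14 open 0.0649 F 0.0 [ 0.3 -0.2  0.6]
shift units [-0.0011 -0.0004 -0.1831] turn units [-0.0004  0.0015 -0.0001] rows>=1.5
[[254.93357444 238.77975122]
 [310.92382018 238.71584954]
 [198.94823069 238.71735878]] [[254.63004401 233.33749335]]
```

View pics/w2.png

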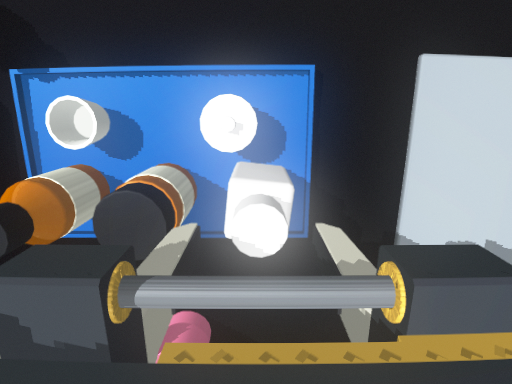

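Cap centre is at (259.5,228) and the fingertip midline is at column 256.5, so the cap is about 2 mm further along tool y and 3 mm further along x. I'll correct and descend.

```bash
python3 -m crank '[[[0.4,0.005,0.004,0,0,0,0],[0.4,0.005,0.004,0.02,0,0,0],[0.4,0.005,0.004,0.045,0,0,0],[0.4,0.005,0.004,0.065,0,0,0],[0.4,0.005,0.004,0.074,0,0,0]]]' 20|tail -2;python3 go.py; python3 -m crank '[[[-0.5,0,0,0,0,0,0],[-0.5,0,0,0,0,0,0],[-0.5,0,0,0,0,0,0],[-0.5,0,0,0,0,0,0],[-0.5,0,0,0,0,0,0]]]'; python3 go.py .594 -.283 .23 2.5
```

```text
opening: 0.0651
gripper_force: 0.0
t 3.38 pos [ 0.5211 -0.0726  0.0918] yaw 2.50 tilt 0.10 open 0.0651 F 0.0 [ 0.8  0.8 -0.2]
t: 4.0
tool_pos: [0.5222, -0.0728, 0.0935]
orientation: [3.141, 0.068, 0.001]
force: [-0.3, 0.8, 2.0]
opening: 0.0354
gripper_force: 20.0
t 4.00 pos [ 0.5222 -0.0728  0.0935] yaw 2.49 tilt 0.04 open 0.0354 F 20.0 [-0.3  0.8  2. ]
shift units [ 0.1255  0.4263 -0.2728] turn units [ 0.0001 -0.0005 -0.0001] rows>=4.2
```

```bash
python3 -m crank '[[[-0.5,0,0,-0.02,0,0,0],[-0.5,0,0,-0.07,0,0,0],[-0.5,0,0,-0.12,0,0,0],[-0.5,0,0,-0.16,0,0,0],[-0.5,0,0,-0.18,0,0,0]]]'|tail -2;python3 -m crank '[[[-0.5,0.01,0.05,0,0,0,0],[-0.5,0.04,0.14,0,0,0,0],[-0.5,0.07,0.24,0,0,0,0],[-0.5,0.1,0.33,0,0,0,0],[-0.5,0.12,0.40,0,0,0,0]]]'|tail -2;python3 -m crank '[[[-0.5,0.0055,0.02,0.0,0,0,0],[-0.5,0.0055,0.026,0.02,0,0,0],[-0.5,0.0055,0.026,0.05,0,0,0],[-0.5,0.0055,0.026,0.08,0,0,0],[-0.5,0.0055,0.026,0.10,0,0,0]]]'; python3 go.py .594 -.283 .0985 2.5
```

```text
opening: 0.0359
gripper_force: 20.0
opening: 0.0356
gripper_force: 20.0
t: 5.88
tool_pos: [0.5931, -0.2816, 0.1311]
orientation: [-3.14, -0.07, 0.003]
force: [-0.1, 0.2, -2.0]
opening: 0.0356
gripper_force: 20.0
t 5.88 pos [ 0.5931 -0.2816  0.1311] yaw 2.54 tilt 0.13 open 0.0356 F 20.0 [-0.1  0.2 -2. ]
shift units [0.0019 0.003  0.0653] turn units [-0.0008  0.0012  0.0005] rows>=0.5
```

```bash
python3 -m crank '[[[-0.5,0,0,0.02,0,0,0],[-0.5,0,0,0.035,0,0,0],[-0.5,0,0,0.048,0,0,0],[-0.5,0,0,0.056,0,0,0],[-0.5,0,0,0.060,0,0,0]]]'|sed -n '2p;4p';python3 -m crank '[[[-0.5,0,0,0.001,0,0,0],[-0.5,0,0,0.002,0,0,0],[-0.5,0,0,0.003,0,0,0],[-0.5,0,0,0.003,0,0,0],[-0.5,0,0,0.003,0,0,0]]]'; python3 go.py
```

```text
tool_pos: [0.5938, -0.2829, 0.103]
force: [0.5, 0.2, -1.4]
t: 7.12
tool_pos: [0.5938, -0.2829, 0.1017]
orientation: [3.141, 0.068, 0.0]
force: [-1.3, 0.6, -2.5]
opening: 0.0358
gripper_force: 20.0
t 7.12 pos [ 0.5938 -0.2829  0.1017] yaw 2.49 tilt 0.01 open 0.0358 F 20.0 [-1.3  0.6 -2.5]
```

```bash
python3 -m crank '[[[-0.5,0,0,0.001,0,0,0],[-0.5,0,0,0.002,0,0,0],[-0.5,0,0,0.003,0,0,0],[-0.5,0,0,0.004,0,0,0],[-0.5,0,0,0.004,0,0,0]]]'|sed -n '2p;4p';python3 -m crank '[[[-0.5,0,0,0.001,0,0,0],[-0.5,0,0,0.002,0,0,0],[-0.5,0,0,0.003,0,0,0],[-0.5,0,0,0.004,0,0,0],[-0.5,0,0,0.004,0,0,0]]]'|sed -n '2p;4p'
```

```text
tool_pos: [0.5938, -0.2829, 0.0997]
force: [-0.3, 0.5, -2.3]
tool_pos: [0.5945, -0.2829, 0.0996]
force: [-3.1, 3.8, 10.2]
```

```bash
python3 -m crank '[[[-0.5,0,0,-0.002,0,0,0],[0.4,0,0,-0.002,0,0,0],[0.4,0,0,-0.002,0,0,0],[0.4,0,0,-0.002,0,0,0],[0.4,0,0,-0.002,0,0,0]]]'|sed -n '2p;4,9p';python3 -m crank '[[[0.4,0,0,-0.03,0,0,0],[0.4,0,0,-0.08,0,0,0],[0.4,0,0,-0.14,0,0,0],[0.4,0,0,-0.18,0,0,0],[0.4,0,0,-0.20,0,0,0]]]'|sed -n '2p;4,9p'; python3 go.py .5095 .096 .195 2.5
```

```text
tool_pos: [0.5937, -0.2828, 0.0984]
force: [-0.3, -0.8, -0.3]
opening: 0.0643
gripper_force: 0.0
tool_pos: [0.5944, -0.2832, 0.2009]
force: [0.6, -0.7, -0.1]
opening: 0.0654
gripper_force: 0.0
t 9.62 pos [ 0.5944 -0.2832  0.2009] yaw 2.49 tilt 0.15 open 0.0654 F 0.0 [ 0.6 -0.7 -0.1]
shift units [-0.1368 -0.7652  0.0103] turn units [ 0.0009 -0.0014 -0.0001] rows>=6.2
```

```bash
python3 -m crank '[[[0.4,-0.01,-0.06,0,0,0,0],[0.4,-0.03,-0.16,0,0,0,0],[0.4,-0.05,-0.27,0,0,0,0],[0.4,-0.07,-0.38,0,0,0,0],[0.4,-0.09,-0.49,0,0,0,0]]]'>/dev/null;python3 -m crank '[[[0.4,-0.02,-0.11,0,0,0,0],[0.4,-0.038,-0.21,0,0,0,0],[0.4,-0.045,-0.26,0.04,0,0,0],[0.4,-0.047,-0.274,0.09,0,0,0],[0.4,-0.047,-0.275,0.12,0,0,0]]]'>/dev/null; python3 -m crank '[[[0.4,0,0,0,0,0,0],[0.4,0,0,0,0,0,0],[0.4,0,0,0,0,0,0],[0.4,0,0,0,0,0,0],[0.4,0,0,0,0,0,0]]]'>/dev/null; cat > look.py <<'E'
import sys
from h import *
im=read_camera('wrist')[:,:,::-1].copy();C=cam('wrist')
cv2.imwrite(f'pics/{sys.argv[1]}.png',im)
s=read_state();p=s['tool_pos'];M=R.from_rotvec(s['orientation']).as_matrix()
z=float(sys.argv[2]);q=p+M[:,2]*((z-p[2])/M[2,2])
print('axis px at z',proj(C,[q])[0],'px/mm',(proj(C,[q+M@[0,.01,0]])-proj(C,[q]))[0,0]/10)
E
python3 go.py .5095 .096 .13 2.5;python3 look.py w3 .124
```

```text
t 11.50 pos [0.509  0.0962 0.139 ] yaw 2.48 tilt 0.03 open 0.0651 F 0.0 [-0.9 -0.5  0.5]
shift units [0.001  0.0005 0.018 ] turn units [-0.     -0.0004 -0.0003] rows>=0.1
axis px at z [254.89112944 229.54574663] px/mm 1.5932942524883231
```

View pics/w3.png

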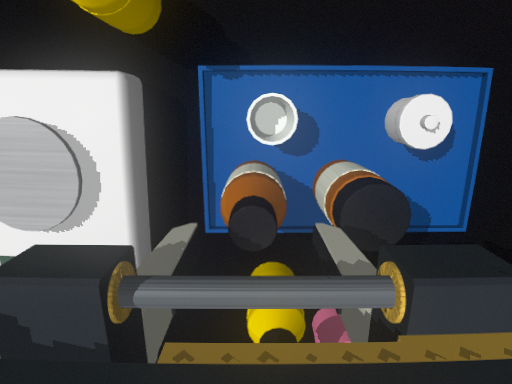

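Cap is at (253,223) with the finger midline at 256.5, so I shift about 2 mm in −tool y and 3 mm in +x.

```bash
python3 -m crank '[[[0.4,0.006,-0.004,0,0,0,0],[0.4,0.006,-0.004,0.025,0,0,0],[0.4,0.006,-0.004,0.055,0,0,0],[0.4,0.006,-0.004,0.075,0,0,0],[0.4,0.006,-0.004,0.086,0,0,0]]]' 20|tail -2;python3 go.py; python3 -m crank '[[[-0.5,0,0,0,0,0,0],[-0.5,0,0,0,0,0,0],[-0.5,0,0,0,0,0,0],[-0.5,0,0,0,0,0,0],[-0.5,0,0,0,0,0,0]]]'|tail -1; python3 go.py;python3 -m crank '[[[-0.5,0,0,-0.02,0,0,0],[-0.5,0,0,-0.08,0,0,0],[-0.5,0,0,-0.16,0,0,0],[-0.5,0,0,-0.23,0,0,0],[-0.5,0,0,-0.25,0,0,0]]]'|tail -2; python3 go.py .504 -.284 .22 2.5
```

```text
opening: 0.0653
gripper_force: 0.0
t 12.18 pos [0.5108 0.0984 0.0941] yaw 2.49 tilt 0.11 open 0.0653 F 0.0 [-0.2 -0.4  0.2]
gripper_force: 20.0
t 12.80 pos [0.512  0.0985 0.0961] yaw 2.50 tilt 0.04 open 0.0318 F 20.0 [0.2 1.2 1.7]
opening: 0.0315
gripper_force: 20.0
t 13.43 pos [0.513  0.0986 0.2237] yaw 2.49 tilt 0.27 open 0.0315 F 20.0 [ 0.   0.3 -2. ]
shift units [-0.0513  0.7636  0.0071] turn units [-0.0001 -0.003  -0.0001] rows>=6.1
```

```bash
python3 -m crank '[[[-0.5,-0.003,0.05,0,0,0,0],[-0.5,-0.01,0.14,0,0,0,0],[-0.5,-0.016,0.24,0,0,0,0],[-0.5,-0.023,0.34,0,0,0,0],[-0.5,-0.03,0.44,0,0,0,0]]]'>/dev/null;python3 -m crank '[[[-0.5,-0.006,0.10,0,0,0,0],[-0.5,-0.012,0.19,0,0,0,0],[-0.5,-0.019,0.26,0.0,0,0,0],[-0.5,-0.021,0.31,0.02,0,0,0],[-0.5,-0.021,0.323,0.06,0,0,0]]]'>/dev/null; python3 -m crank '[[[-0.5,0,0,0.04,0,0,0],[-0.5,0,0,0.08,0,0,0],[-0.5,0,0,0.11,0,0,0],[-0.5,0,0,0.13,0,0,0],[-0.5,0,0,0.14,0,0,0]]]'>/dev/null; python3 go.py .504 -.284 .103 2.5
```

```text
t 15.30 pos [ 0.5028 -0.2835  0.1202] yaw 2.51 tilt 0.01 open 0.0317 F 20.0 [-0.5  0.5 -2.1]
shift units [0.0024 0.0012 0.0343] turn units [-0.0001  0.0001  0.0002] rows>=0.3
```

```bash
python3 -m crank '[[[-0.5,0,0,0.012,0,0,0],[-0.5,0,0,0.022,0,0,0],[-0.5,0,0,0.028,0,0,0],[-0.5,0,0,0.031,0,0,0],[-0.5,0,0,0.032,0,0,0]]]'|sed -n '2p;4p';python3 -m crank '[[[-0.5,0,0,0.001,0,0,0],[-0.5,0,0,0.002,0,0,0],[-0.5,0,0,0.003,0,0,0],[-0.5,0,0,0.003,0,0,0],[-0.5,0,0,0.003,0,0,0]]]'|sed -n '2p;4p'
```

```text
tool_pos: [0.5028, -0.2839, 0.1047]
force: [0.4, -0.3, -1.9]
tool_pos: [0.5028, -0.2838, 0.1032]
force: [0.5, -0.0, -1.8]
```

```bash
python3 -m crank '[[[-0.5,0,0,0.001,0,0,0],[-0.5,0,0,0.002,0,0,0],[-0.5,0,0,0.003,0,0,0],[-0.5,0,0,0.003,0,0,0],[-0.5,0,0,0.003,0,0,0]]]'|sed -n '2p;4p'
```

```text
tool_pos: [0.503, -0.2839, 0.1021]
force: [-0.7, 1.3, 4.0]
```

```bash
python3 -m crank '[[[0.6,0,0,0,0,0,0],[0.6,0,0,0,0,0,0],[0.6,0,0,0,0,0,0],[0.6,0,0,0,0,0,0],[0.6,0,0,0,0,0,0]]]'|sed -n '2p;4,9p';python3 -m crank '[[[0.6,0,0,-0.03,0,0,0],[0.6,0,0,-0.08,0,0,0],[0.6,0,0,-0.13,0,0,0],[0.6,0,0,-0.16,0,0,0],[0.6,0,0,-0.16,0,0,0]]]'>/dev/null; python3 go.py .5145 .0135 .18 2.5
```

```text
tool_pos: [0.5027, -0.2838, 0.1016]
force: [0.6, -0.3, -0.7]
opening: 0.0732
gripper_force: 0.0
t 18.43 pos [ 0.5036 -0.2844  0.1836] yaw 2.49 tilt 0.18 open 0.0748 F 0.0 [ 0.3 -0.7 -0.4]
shift units [ 0.0476 -0.5943  0.0061] turn units [ 0.0012 -0.0016 -0.0001] rows>=4.8
```

```bash
python3 -m crank '[[[0.6,0.004,-0.06,0,0,0,0],[0.6,0.014,-0.17,0,0,0,0],[0.6,0.023,-0.28,0,0,0,0],[0.6,0.03,-0.39,0,0,0,0],[0.6,0.04,-0.49,0,0,0,0]]]'>/dev/null;python3 -m crank '[[[0.6,0.004,-0.06,0,0,0,0],[0.6,0.007,-0.09,0.02,0,0,0],[0.6,0.008,-0.104,0.06,0,0,0],[0.6,0.008,-0.104,0.10,0,0,0],[0.6,0.008,-0.104,0.11,0,0,0]]]'>/dev/null; python3 -m crank '[[[0.6,0,0,0,0,0,0],[0.6,0,0,0,0,0,0],[0.6,0,0,0,0,0,0],[0.6,0,0,0,0,0,0],[0.6,0,0,0,0,0,0]]]'>/dev/null; python3 go.py .5145 .0135 .13 2.5;python3 look.py w4 .105
```

```text
t 20.30 pos [0.514  0.0139 0.1269] yaw 2.49 tilt 0.03 open 0.0744 F 0.0 [-0.7  0.   0.3]
shift units [ 0.001   0.0009 -0.0062] turn units [ 0.     -0.0003 -0.0001] rows>=0.1
axis px at z [254.92609011 225.62824211] px/mm 1.54024720768289
```

View pics/w4.png

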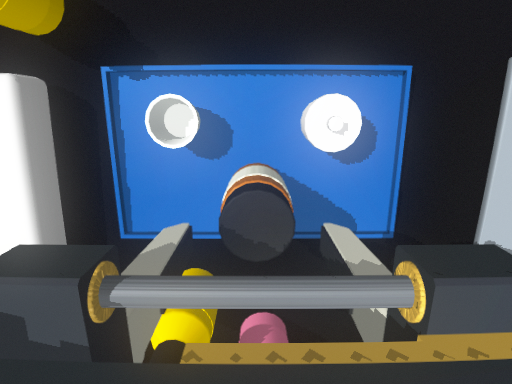

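Jar lid is at (257,221), centred on the finger midline; I add 2 mm in x and descend.

```bash
python3 -m crank '[[[0.6,0.004,0,0,0,0,0],[0.6,0.004,0,0.025,0,0,0],[0.6,0.004,0,0.055,0,0,0],[0.6,0.004,0,0.072,0,0,0],[0.6,0.004,0,0.080,0,0,0]]]' 20|tail -2; python3 -m crank '[[[-0.3,0,0,0,0,0,0],[-0.3,0,0,0,0,0,0],[-0.3,0,0,0,0,0,0],[-0.3,0,0,0,0,0,0],[-0.3,0,0,0,0,0,0]]]'|tail -1; python3 go.py;python3 -m crank '[[[-0.3,0,0,-0.02,0,0,0],[-0.3,0,0,-0.07,0,0,0],[-0.3,0,0,-0.12,0,0,0],[-0.3,0,0,-0.17,0,0,0],[-0.3,0,0,-0.19,0,0,0]]]'|tail -2; python3 go.py .414 -.287 .18 2.5
```

```text
opening: 0.0739
gripper_force: 0.0
gripper_force: 20.0
t 21.60 pos [0.5163 0.014  0.0872] yaw 2.49 tilt 0.06 open 0.0504 F 20.0 [0.7 0.  2.7]
opening: 0.0504
gripper_force: 20.0
t 22.23 pos [0.5165 0.014  0.1835] yaw 2.49 tilt 0.13 open 0.0504 F 20.0 [ 1.3 -0.  -2.8]
shift units [-0.2311  0.5926  0.0066] turn units [ 0.0001 -0.0014 -0.0001] rows>=5.1
```

```bash
python3 -m crank '[[[-0.3,-0.03,0.05,0,0,0,0],[-0.3,-0.07,0.12,0,0,0,0],[-0.3,-0.12,0.21,0,0,0,0],[-0.3,-0.16,0.30,0,0,0,0],[-0.3,-0.20,0.39,0,0,0,0]]]'>/dev/null;python3 -m crank '[[[-0.3,-0.02,0.09,0,0,0,0],[-0.3,-0.031,0.16,0,0,0,0],[-0.3,-0.031,0.195,0.01,0,0,0],[-0.3,-0.031,0.202,0.04,0,0,0],[-0.3,-0.031,0.202,0.08,0,0,0]]]'>/dev/null; python3 -m crank '[[[-0.3,0,0,0.03,0,0,0],[-0.3,0,0,0.05,0,0,0],[-0.3,0,0,0.065,0,0,0],[-0.3,0,0,0.07,0,0,0],[-0.3,0,0,0.07,0,0,0]]]'>/dev/null; python3 go.py .414 -.287 .094 2.5
```

```text
t 24.10 pos [ 0.4135 -0.2868  0.1069] yaw 2.49 tilt 0.02 open 0.0506 F 20.0 [-0.8 -0.3 -3. ]
shift units [0.0011 0.0005 0.0258] turn units [ 0.0002 -0.0002 -0.0001] rows>=0.2
```

```bash
python3 -m crank '[[[-0.3,0,0,0.01,0,0,0],[-0.3,0,0,0.018,0,0,0],[-0.3,0,0,0.022,0,0,0],[-0.3,0,0,0.024,0,0,0],[-0.3,0,0,0.025,0,0,0]]]'|sed -n '2p;4p';python3 -m crank '[[[-0.3,0,0,0.001,0,0,0],[-0.3,0,0,0.002,0,0,0],[-0.3,0,0,0.003,0,0,0],[-0.3,0,0,0.003,0,0,0],[-0.3,0,0,0.003,0,0,0]]]'|sed -n '2p;4p'
```

```text
tool_pos: [0.4133, -0.2867, 0.0941]
force: [0.2, 0.6, -1.6]
tool_pos: [0.4135, -0.2868, 0.0931]
force: [-2.3, 1.4, 5.6]
```

```bash
python3 -m crank '[[[0.6,0,0,0,0,0,0],[0.6,0,0,0,0,0,0],[0.6,0,0,0,0,0,0],[0.6,0,0,0,0,0,0],[0.6,0,0,0,0,0,0]]]'|sed -n '2p;4,9p';python3 -m crank '[[[0.6,0,0,-0.03,0,0,0],[0.6,0,0,-0.08,0,0,0],[0.6,0,0,-0.13,0,0,0],[0.6,0,0,-0.16,0,0,0],[0.6,0,0,-0.16,0,0,0]]]'>/dev/null; python3 go.py .581 -.045 .175 2.5; python3 - <<'E'
from h import *
cv2.imwrite('pics/top1.png',read_camera('top')[:,:,::-1])
E
```

```text
tool_pos: [0.4133, -0.2867, 0.0926]
force: [-0.0, -0.4, 0.5]
opening: 0.0743
gripper_force: 0.0
t 26.60 pos [ 0.4141 -0.2874  0.1744] yaw 2.49 tilt 0.18 open 0.0741 F 0.0 [ 0.4 -0.8  0.5]
shift units [ 0.3545 -0.4699 -0.0013] turn units [ 0.0014 -0.0015 -0.0001] rows>=4.7
```

View pics/top1.png

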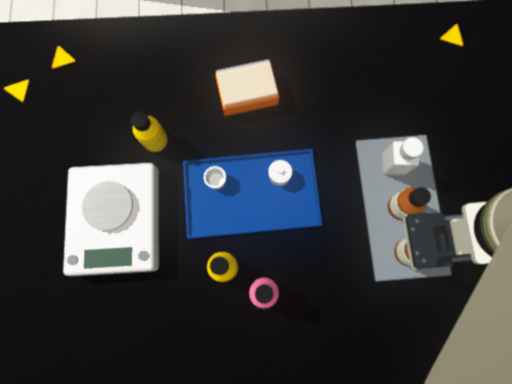

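All three bottles stand upright on the board (square (405,155), round (408,203), jar (400,252)). The cup is untouched at (280,172). Next, the cup.

```bash
python3 -m crank '[[[0.6,0.03,-0.05,0,0,0,0],[0.6,0.1,-0.13,0,0,0,0],[0.6,0.17,-0.22,0,0,0,0],[0.6,0.24,-0.32,0,0,0,0],[0.6,0.30,-0.40,0,0,0,0]]]'>/dev/null;python3 -m crank '[[[0.6,0.035,-0.05,0.02,0,0,0],[0.6,0.05,-0.066,0.06,0,0,0],[0.6,0.053,-0.069,0.12,0,0,0],[0.6,0.053,-0.069,0.18,0,0,0],[0.6,0.053,-0.069,0.20,0,0,0]]]'>/dev/null; python3 -m crank '[[[0.6,0,0,0,0,0,0],[0.6,0,0,0,0,0,0],[0.6,0,0,0,0,0,0],[0.6,0,0,0,0,0,0],[0.6,0,0,0,0,0,0]]]'>/dev/null; python3 go.py .581 -.045 .02 2.5;python3 look.py w5 .041
```

```text
t 28.52 pos [ 0.5797 -0.0447  0.0731] yaw 2.50 tilt 0.04 open 0.0742 F 0.0 [-0.7  0.9  0.5]
shift units [0.0025 0.0006 0.1062] turn units [ 0.0001 -0.0004 -0.    ] rows>=0.8
axis px at z [254.97357101 220.33282623] px/mm 1.4685152659789367
```

View pics/w5.png

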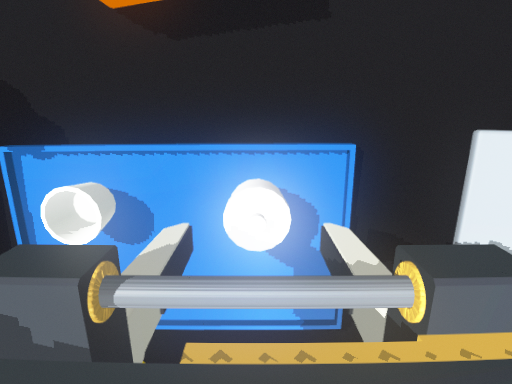

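Cup lid is centred at about (256,216); I add 2 mm in x and go down to grip the lid.

```bash
python3 -m crank '[[[0.6,0.004,0,0.01,0,0,0],[0.6,0.004,0,0.045,0,0,0],[0.6,0.004,0,0.08,0,0,0],[0.6,0.004,0,0.1,0,0,0],[0.6,0.004,0,0.108,0,0,0]]]' 15|tail -2; python3 -m crank '[[[-0.3,0,0,0,0,0,0],[-0.3,0,0,0,0,0,0],[-0.3,0,0,0,0,0,0],[-0.3,0,0,0,0,0,0],[-0.3,0,0,0,0,0,0]]]'|tail -1; python3 go.py;python3 -m crank '[[[-0.3,0,0,-0.02,0,0,0],[-0.3,0,0,-0.09,0,0,0],[-0.3,0,0,-0.18,0,0,0],[-0.3,0,0,-0.27,0,0,0],[-0.3,0,0,-0.30,0,0,0]]]'|tail -2; python3 go.py .523 .285 .17 2.5
```

```text
opening: 0.0746
gripper_force: 0.0
gripper_force: 15.0
t 29.82 pos [ 0.5819 -0.0448  0.0193] yaw 2.49 tilt 0.06 open 0.0465 F 15.0 [-0.3  0.   4.1]
opening: 0.0467
gripper_force: 15.0
t 30.45 pos [ 0.5832 -0.0449  0.1727] yaw 2.49 tilt 0.32 open 0.0467 F 15.0 [ 0.5 -0.4 -1.1]
shift units [-0.0916 -0.6644  0.0041] turn units [ 0.0007 -0.0035 -0.0001] rows>=5.4
```

```bash
python3 -m crank '[[[-0.3,-0.01,-0.05,0,0,0,0],[-0.3,-0.02,-0.13,0,0,0,0],[-0.3,-0.034,-0.22,0,0,0,0],[-0.3,-0.046,-0.32,0,0,0,0],[-0.3,-0.056,-0.41,0,0,0,0]]]'>/dev/null;python3 -m crank '[[[-0.3,-0.014,-0.1,0,0,0,0],[-0.3,-0.026,-0.18,0,0,0,0],[-0.3,-0.034,-0.24,0.02,0,0,0],[-0.3,-0.034,-0.254,0.06,0,0,0],[-0.3,-0.034,-0.254,0.08,0,0,0]]]'>/dev/null; python3 -m crank '[[[-0.3,0,0,0,0,0,0],[-0.3,0,0,0,0,0,0],[-0.3,0,0,0,0,0,0],[-0.3,0,0,0,0,0,0],[-0.3,0,0,0,0,0,0]]]'>/dev/null; python3 go.py .524 .286 .0813 2.5;python3 look.py w6 .066
```

```text
t 32.33 pos [0.5223 0.2851 0.129 ] yaw 2.48 tilt 0.03 open 0.0466 F 15.0 [ 0.5 -0.1 -0.7]
shift units [ 0.0035 -0.0017  0.0954] turn units [-0.0001 -0.0003 -0.0002] rows>=0.8
axis px at z [255.0951307  206.80425352] px/mm 1.2851194034211404
```

View pics/w6.png

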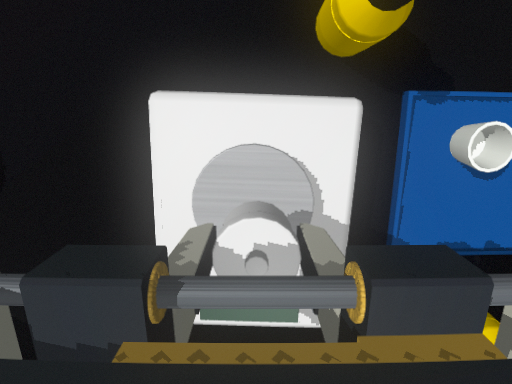

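Pan spans columns 192–314 with its centre at about (253,203), against the tool axis at (256,207). I shift about 2.5 mm each way and lower.

```bash
python3 -m crank '[[[-0.3,0.005,-0.005,0.02,0,0,0],[-0.3,0.005,-0.005,0.05,0,0,0],[-0.3,0.005,-0.005,0.075,0,0,0],[-0.3,0.005,-0.005,0.085,0,0,0],[-0.3,0.005,-0.005,0.090,0,0,0]]]'|sed -n '2p;4p'; python3 -m crank '[[[-0.3,0,0,0.001,0,0,0],[-0.3,0,0,0.002,0,0,0],[-0.3,0,0,0.003,0,0,0],[-0.3,0,0,0.003,0,0,0],[-0.3,0,0,0.003,0,0,0]]]'|sed -n '2p;4p'
```

```text
tool_pos: [0.5242, 0.2875, 0.083]
force: [-0.6, -0.7, -0.5]
tool_pos: [0.5245, 0.2877, 0.0823]
force: [-0.6, 0.4, -0.9]
```

```bash
python3 -m crank '[[[-0.3,0,0,0.001,0,0,0],[-0.3,0,0,0.002,0,0,0],[-0.3,0,0,0.003,0,0,0],[-0.3,0,0,0.003,0,0,0],[-0.3,0,0,0.003,0,0,0]]]'|sed -n '2p;4p'
```

```text
tool_pos: [0.5245, 0.2877, 0.0813]
force: [-3.5, -2.2, 4.7]
```

Contact. I release and open only partway so the fingers stay clear of the housing.

```bash
python3 -m crank '[[[0.5,0,0,0,0,0,0],[0.5,0,0,0,0,0,0],[0.5,0,0,0,0,0,0],[0.5,0,0,0,0,0,0],[0.5,0,0,0,0,0,0]]]'|sed -n '2p;4,9p';python3 -m crank '[[[0.5,0,0,-0.02,0,0,0],[0.5,0,0,-0.06,0,0,0],[0.5,0,0,-0.12,0,0,0],[0.5,0,0,-0.18,0,0,0],[0.5,0,0,-0.20,0,0,0]]]'>/dev/null; python3 go.py .413 -.287 .18 2.5; python3 look.py w7 .103
```

```text
tool_pos: [0.5244, 0.2877, 0.0806]
force: [0.7, 0.1, -0.3]
opening: 0.0697
gripper_force: 0.0
t 35.50 pos [0.5262 0.2884 0.1849] yaw 2.49 tilt 0.33 open 0.0700 F 0.0 [ 0.4  0.1 -0.2]
shift units [-0.2761  1.14    0.0058] turn units [-0.0014 -0.0035 -0.0001] rows>=9.4
axis px at z [255.15477705 200.0719021 ] px/mm 1.1938072273020623
```

View pics/w7.png

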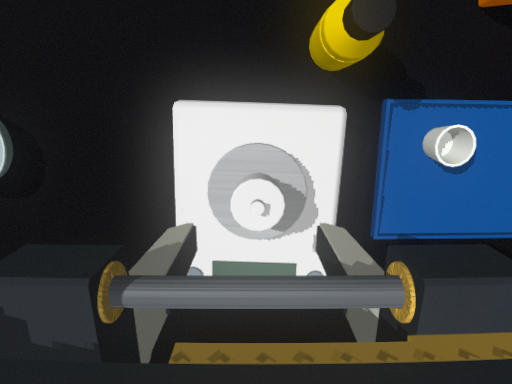

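```bash
python3 - <<'E'
from h import *
C=cam('wrist')
print('pan',toplane(C,[[257.5,190.5]],.066),'cup',toplane(C,[[258,204]],.103))
im=cv2.imread('pics/w7.png');v=cv2.resize(im[130:250,190:325],None,fx=4,fy=4,interpolation=cv2.INTER_CUBIC)
cv2.imwrite('pics/w7c.png',v)
E
```

```text
pan [[0.52564088 0.28649453 0.066     ]] cup [[0.5231668  0.28606948 0.103     ]]
```

View pics/w7c.png

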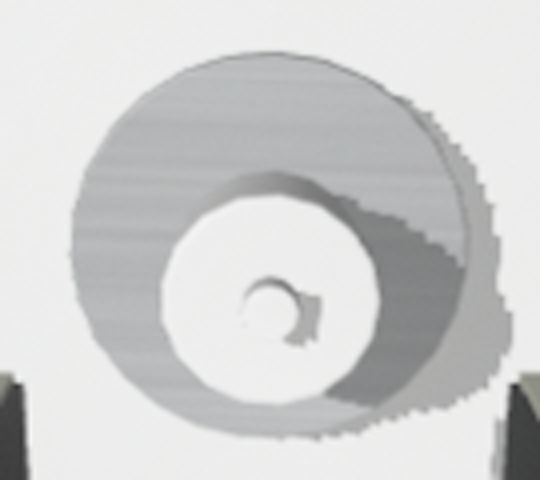

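Cup is within about 3 mm of the pan centre (pan (257.5,190.7), lid seen at (257.5,204.7), higher up). Now the jar goes back.

```bash
python3 -m crank '[[[0.5,-0.01,0.05,0,0,0,0],[0.5,-0.04,0.16,0,0,0,0],[0.5,-0.067,0.28,0,0,0,0],[0.5,-0.095,0.39,0,0,0,0],[0.5,-0.12,0.50,0,0,0,0]]]'>/dev/null;python3 -m crank '[[[0.6,-0.027,0.12,0,0,0,0],[0.6,-0.054,0.24,0,0,0,0],[0.6,-0.08,0.35,0,0,0,0],[0.6,-0.11,0.46,0,0,0,0],[0.6,-0.13,0.55,0,0,0,0]]]'>/dev/null; python3 -m crank '[[[0.6,-0.022,0.08,0,0,0,0],[0.6,-0.025,0.09,0,0,0,0],[0.6,-0.025,0.09,0,0,0,0],[0.6,-0.025,0.09,0,0,0,0],[0.6,-0.025,0.09,0,0,0,0]]]'>/dev/null; python3 go.py .4133 -.2867 .093 2.5
```

```text
t 37.42 pos [ 0.4122 -0.2867  0.1806] yaw 2.58 tilt 0.01 open 0.0747 F 0.0 [ 0.1 -0.1 -0.3]
shift units [2.100e-03 1.000e-04 1.753e-01] turn units [-0.0001 -0.0001  0.0009] rows>=1.4
```

```bash
python3 -m crank '[[[0.6,0.002,0,0.03,0,0,0.001],[0.6,0.002,0,0.08,0,0,0.001],[0.6,0.002,0,0.13,0,0,0.001],[0.6,0.002,0,0.165,0,0,0.001],[0.6,0.002,0,0.176,0,0,0.001]]]' 20|tail -2; python3 -m crank '[[[-0.3,0,0,0,0,0,0],[-0.3,0,0,0,0,0,0],[-0.3,0,0,0,0,0,0],[-0.3,0,0,0,0,0,0],[-0.3,0,0,0,0,0,0]]]'|tail -1; python3 go.py;python3 -m crank '[[[-0.3,0,0,-0.02,0,0,0],[-0.3,0,0,-0.07,0,0,0],[-0.3,0,0,-0.12,0,0,0],[-0.3,0,0,-0.17,0,0,0],[-0.3,0,0,-0.19,0,0,0]]]'|tail -2; python3 go.py .516 .014 .125 2.5
```

```text
opening: 0.0747
gripper_force: 0.0
gripper_force: 20.0
t 38.67 pos [ 0.4134 -0.2881  0.0936] yaw 2.40 tilt 0.10 open 0.0502 F 20.0 [-0.5  1.2  6.5]
opening: 0.0503
gripper_force: 20.0
t 39.30 pos [ 0.4133 -0.2882  0.1893] yaw 2.40 tilt 0.12 open 0.0503 F 20.0 [-0.   0.5 -1.9]
shift units [ 0.2303 -0.5954  0.1281] turn units [ 0.001  -0.0009 -0.0012] rows>=5.2
```

```bash
python3 -m crank '[[[-0.3,0.015,-0.05,0,0,0,0],[-0.3,0.05,-0.14,0,0,0,0],[-0.3,0.09,-0.23,0,0,0,0],[-0.3,0.125,-0.33,0,0,0,0],[-0.3,0.16,-0.42,0,0,0,0]]]'>/dev/null;python3 -m crank '[[[-0.3,0.035,-0.09,0,0,0,0],[-0.3,0.06,-0.15,0.0,0,0,0],[-0.3,0.07,-0.175,0.03,0,0,0],[-0.3,0.07,-0.175,0.08,0,0,0],[-0.3,0.07,-0.175,0.12,0,0,0]]]'>/dev/null; python3 -m crank '[[[-0.3,0,0,0.02,0,0,0],[-0.3,0,0,0.03,0,0,0],[-0.3,0,0,0.04,0,0,0],[-0.3,0,0,0.04,0,0,0],[-0.3,0,0,0.04,0,0,0]]]'>/dev/null; python3 go.py .516 .014 .0876 2.5
```

```text
t 41.17 pos [0.5157 0.0143 0.1082] yaw 2.40 tilt 0.06 open 0.0505 F 20.0 [-0.4  0.5 -2.3]
shift units [0.0005 0.0006 0.0413] turn units [ 0.0001 -0.0007 -0.0011] rows>=0.3
```

```bash
python3 -m crank '[[[-0.3,0,0,0.015,0,0,0],[-0.3,0,0,0.027,0,0,0],[-0.3,0,0,0.033,0,0,0],[-0.3,0,0,0.036,0,0,0],[-0.3,0,0,0.038,0,0,0]]]'|sed -n '2p;4p';python3 -m crank '[[[-0.3,0,0,0.001,0,0,0],[-0.3,0,0,0.002,0,0,0],[-0.3,0,0,0.003,0,0,0],[-0.3,0,0,0.003,0,0,0],[-0.3,0,0,0.003,0,0,0]]]'|sed -n '2p;4p'
```

```text
tool_pos: [0.5153, 0.0143, 0.0886]
force: [0.7, 0.4, -2.8]
tool_pos: [0.5157, 0.0143, 0.0876]
force: [-0.2, 0.5, 4.0]
```

```bash
python3 -m crank '[[[0.6,0,0,0,0,0,0],[0.6,0,0,0,0,0,0],[0.6,0,0,0,0,0,0],[0.6,0,0,0,0,0,0],[0.6,0,0,0,0,0,0]]]'|sed -n '2p;4,9p';python3 -m crank '[[[0.6,0,0,-0.03,0,0,0],[0.6,0,0,-0.08,0,0,0],[0.6,0,0,-0.14,0,0,0],[0.6,0,0,-0.19,0,0,0],[0.6,0,0,-0.20,0,0,0]]]'>/dev/null; python3 go.py .5028 -.284 .185 2.5
```

```text
tool_pos: [0.5152, 0.0143, 0.0871]
force: [-0.4, -0.6, -0.1]
opening: 0.0745
gripper_force: 0.0
t 43.67 pos [0.5169 0.0142 0.1903] yaw 2.40 tilt 0.28 open 0.0743 F 0.0 [ 0.5 -0.4 -0.3]
shift units [-0.0532  0.5948  0.0107] turn units [ 0.0004 -0.0031 -0.0011] rows>=4.8
```

```bash
python3 -m crank '[[[0.4,-0.005,0.06,0,0,0,0],[0.4,-0.015,0.17,0,0,0,0],[0.4,-0.025,0.28,0,0,0,0],[0.4,-0.034,0.39,0,0,0,0],[0.4,-0.044,0.49,0,0,0,0]]]'>/dev/null;python3 -m crank '[[[0.4,-0.009,0.08,0,0,0,-0.001],[0.4,-0.009,0.105,0,0,0,-0.001],[0.4,-0.009,0.105,0.03,0,0,-0.001],[0.4,-0.009,0.105,0.05,0,0,-0.001],[0.4,-0.009,0.105,0.05,0,0,-0.001]]]'>/dev/null; python3 go.py .5028 -.284 .102 2.5
```

```text
t 44.92 pos [ 0.5006 -0.282   0.1601] yaw 2.58 tilt 0.19 open 0.0654 F 0.0 [-0.8  0.3 -0.3]
shift units [0.0046 0.0044 0.1162] turn units [-0.0014  0.0016  0.0009] rows>=0.9
```

```bash
python3 -m crank '[[[0.4,0.003,0.003,0.02,0,0,0],[0.4,0.003,0.003,0.06,0,0,0],[0.4,0.003,0.003,0.1,0,0,0],[0.4,0.003,0.003,0.114,0,0,0],[0.4,0.003,0.003,0.116,0,0,0]]]' 20|tail -2; python3 go.py;  python3 -m crank '[[[-0.5,0,0,0,0,0,0],[-0.5,0,0,0,0,0,0],[-0.5,0,0,0,0,0,0],[-0.5,0,0,0,0,0,0],[-0.5,0,0,0,0,0,0]]]'|tail -1; python3 go.py;python3 -m crank '[[[-0.5,0,0,-0.02,0,0,0],[-0.5,0,0,-0.08,0,0,0],[-0.5,0,0,-0.15,0,0,0],[-0.5,0,0,-0.22,0,0,0],[-0.5,0,0,-0.24,0,0,0]]]'|tail -2; python3 go.py .512 .0985 .22 2.5
```

```text
opening: 0.0652
gripper_force: 0.0
t 45.55 pos [ 0.5022 -0.2851  0.103 ] yaw 2.48 tilt 0.10 open 0.0652 F 0.0 [-0.1  0.1  0.6]
gripper_force: 20.0
t 46.17 pos [ 0.503  -0.2855  0.1045] yaw 2.49 tilt 0.03 open 0.0313 F 20.0 [0.4 0.6 1.9]
opening: 0.0319
gripper_force: 20.0
t 46.80 pos [ 0.504  -0.2863  0.2274] yaw 2.49 tilt 0.27 open 0.0319 F 20.0 [-0.1 -0.7 -1.4]
shift units [ 0.0494 -0.7681  0.0128] turn units [ 0.0019 -0.0024 -0.0001] rows>=6.2
```

```bash
python3 -m crank '[[[-0.5,0.003,-0.05,0,0,0,0],[-0.5,0.01,-0.14,0,0,0,0],[-0.5,0.016,-0.24,0,0,0,0],[-0.5,0.023,-0.34,0,0,0,0],[-0.5,0.028,-0.44,0,0,0,0]]]'>/dev/null;python3 -m crank '[[[-0.5,0.006,-0.10,0,0,0,0],[-0.5,0.012,-0.2,0,0,0,0],[-0.5,0.02,-0.28,0.0,0,0,0],[-0.5,0.021,-0.32,0.0,0,0,0],[-0.5,0.021,-0.328,0.03,0,0,0]]]'>/dev/null; python3 -m crank '[[[-0.5,0,0,0.04,0,0,0],[-0.5,0,0,0.09,0,0,0],[-0.5,0,0,0.13,0,0,0],[-0.5,0,0,0.16,0,0,0],[-0.5,0,0,0.17,0,0,0]]]'>/dev/null; python3 go.py .512 .0985 .0985 2.5
```

```text
t 48.67 pos [0.5094 0.0985 0.122 ] yaw 2.43 tilt 0.17 open 0.0318 F 20.0 [-0.4  1.  -2.1]
shift units [0.0054 0.0002 0.047 ] turn units [ 0.0002  0.0019 -0.0007] rows>=0.4
```

```bash
python3 -m crank '[[[-0.5,0.003,0,0.015,0,0,0],[-0.5,0.003,0,0.03,0,0,0],[-0.5,0.003,0,0.038,0,0,0],[-0.5,0.003,0,0.041,0,0,0],[-0.5,0.003,0,0.043,0,0,0]]]'|sed -n '2p;4p';python3 -m crank '[[[-0.5,0,0,0.001,0,0,0],[-0.5,0,0,0.002,0,0,0],[-0.5,0,0,0.003,0,0,0],[-0.5,0,0,0.003,0,0,0],[-0.5,0,0,0.003,0,0,0]]]'|sed -n '2p;4p'
```

```text
tool_pos: [0.5123, 0.0994, 0.1028]
force: [0.6, -0.1, -1.5]
tool_pos: [0.5121, 0.0993, 0.1011]
force: [-0.3, 0.1, -2.5]
```

```bash
python3 -m crank '[[[-0.5,0,0.001,0.001,0,0,0],[-0.5,0,0.001,0.002,0,0,0],[-0.5,0,0.001,0.003,0,0,0],[-0.5,0,0.001,0.004,0,0,0],[-0.5,0,0.001,0.004,0,0,0]]]'|sed -n '2p;4p'
```

```text
tool_pos: [0.5121, 0.0988, 0.0991]
force: [0.3, -0.1, -1.8]
```

```bash
python3 -m crank '[[[-0.5,0,0,0.001,0,0,0],[-0.5,0,0,0.002,0,0,0],[-0.5,0,0,0.002,0,0,0],[-0.5,0,0,0.002,0,0,0],[-0.5,0,0,0.002,0,0,0]]]'|sed -n '2p;4p'
```

```text
tool_pos: [0.5124, 0.0989, 0.0985]
force: [-0.6, 0.7, 2.6]
```

```bash
python3 -m crank '[[[0.3,0,0,0,0,0,0],[0.3,0,0,0,0,0,0],[0.3,0,0,0,0,0,0],[0.3,0,0,0,0,0,0],[0.3,0,0,0,0,0,0]]]'|sed -n '2p;4,9p';python3 -m crank '[[[0.3,0,0,-0.03,0,0,0],[0.3,0,0,-0.08,0,0,0],[0.3,0,0,-0.13,0,0,0],[0.3,0,0,-0.17,0,0,0],[0.3,0,0,-0.18,0,0,0]]]'>/dev/null; python3 go.py .5938 -.2829 .185 2.5
```

```text
tool_pos: [0.5121, 0.0988, 0.0981]
force: [0.0, -0.7, -0.1]
opening: 0.0603
gripper_force: 0.0
t 52.42 pos [0.5134 0.099  0.1909] yaw 2.49 tilt 0.23 open 0.0605 F 0.0 [-0.1  0.1  0.7]
shift units [0.1275 0.77   0.0121] turn units [-0.0001 -0.0025 -0.0001] rows>=6.2
```

```bash
python3 -m crank '[[[0.4,0.01,0.06,0,0,0,0],[0.4,0.028,0.17,0,0,0,0],[0.4,0.046,0.28,0,0,0,0],[0.4,0.065,0.39,0,0,0,0],[0.4,0.08,0.49,0,0,0,0]]]'>/dev/null;python3 -m crank '[[[0.4,0.018,0.11,0,0,0,0],[0.4,0.04,0.22,0,0,0,0],[0.4,0.048,0.27,0,0,0,0],[0.4,0.048,0.28,0.03,0,0,0],[0.4,0.048,0.28,0.06,0,0,0]]]'>/dev/null;python3 -m crank '[[[0.4,0,0,0.02,0,0,0],[0.4,0,0,0.02,0,0,0],[0.4,0,0,0.02,0,0,0],[0.4,0,0,0.02,0,0,0],[0.4,0,0,0.02,0,0,0]]]'>/dev/null; python3 go.py .5938 -.2829 .099 2.5
```

```text
t 54.30 pos [ 0.5931 -0.2831  0.1488] yaw 2.49 tilt 0.06 open 0.0649 F 0.0 [ 0.8 -0.3 -0.1]
shift units [ 0.0012 -0.0005  0.0997] turn units [ 0.0004 -0.0006 -0.0001] rows>=0.8
```

```bash
python3 -m crank '[[[0.4,0.001,0,0.02,0,0,0],[0.4,0.001,0,0.05,0,0,0],[0.4,0.001,0,0.08,0,0,0],[0.4,0.001,0,0.095,0,0,0],[0.4,0.001,0,0.099,0,0,0]]]' 20|tail -2; python3 -m crank '[[[-0.5,0,0,0,0,0,0],[-0.5,0,0,0,0,0,0],[-0.5,0,0,0,0,0,0],[-0.5,0,0,0,0,0,0],[-0.5,0,0,0,0,0,0]]]'|tail -1; python3 go.py;python3 -m crank '[[[-0.5,0,0,-0.02,0,0,0],[-0.5,0,0,-0.06,0,0,0],[-0.5,0,0,-0.1,0,0,0],[-0.5,0,0,-0.14,0,0,0],[-0.5,0,0,-0.15,0,0,0]]]'|tail -2; python3 go.py .5222 -.0728 .12 2.5
```

```text
opening: 0.0651
gripper_force: 0.0
gripper_force: 20.0
t 55.55 pos [ 0.5936 -0.2831  0.0991] yaw 2.49 tilt 0.04 open 0.0358 F 20.0 [0.9 0.6 2.4]
opening: 0.0357
gripper_force: 20.0
t 56.17 pos [ 0.5946 -0.2837  0.1769] yaw 2.49 tilt 0.25 open 0.0357 F 20.0 [-0.  -0.2 -1.5]
shift units [-0.1267 -0.428   0.1124] turn units [ 0.0015 -0.0024 -0.0001] rows>=3.7
```

```bash
python3 -m crank '[[[-0.5,-0.01,-0.05,0,0,0,0],[-0.5,-0.04,-0.14,0,0,0,0],[-0.5,-0.07,-0.24,0,0,0,0],[-0.5,-0.1,-0.33,0,0,0,0],[-0.5,-0.12,-0.40,0,0,0,0]]]'>/dev/null;python3 -m crank '[[[-0.5,-0.005,-0.02,0.0,0,0,0],[-0.5,-0.005,-0.026,0.02,0,0,0],[-0.5,-0.005,-0.026,0.05,0,0,0],[-0.5,-0.005,-0.026,0.08,0,0,0],[-0.5,-0.005,-0.026,0.10,0,0,0]]]'>/dev/null;python3 -m crank '[[[-0.5,0,0,0.01,0,0,0],[-0.5,0,0,0.02,0,0,0],[-0.5,0,0,0.02,0,0,0],[-0.5,0,0,0.02,0,0,0],[-0.5,0,0,0.02,0,0,0]]]'>/dev/null; python3 go.py .522 -.0728 .0931 2.5
```

```text
t 58.05 pos [ 0.5219 -0.073   0.1141] yaw 2.49 tilt 0.05 open 0.0359 F 20.0 [ 0.2 -0.6 -0.6]
shift units [ 0.0002 -0.0004  0.042 ] turn units [ 0.0002 -0.0005 -0.0001] rows>=0.3
```

```bash
python3 -m crank '[[[-0.5,0,0,0.015,0,0,0],[-0.5,0,0,0.027,0,0,0],[-0.5,0,0,0.035,0,0,0],[-0.5,0,0,0.038,0,0,0],[-0.5,0,0,0.040,0,0,0]]]'|sed -n '2p;4p';python3 -m crank '[[[-0.5,0,0,0.001,0,0,0],[-0.5,0,0,0.002,0,0,0],[-0.5,0,0,0.002,0,0,0],[-0.5,0,0,0.002,0,0,0],[-0.5,0,0,0.002,0,0,0]]]'|sed -n '2p;4p'
```

```text
tool_pos: [0.5216, -0.0729, 0.0936]
force: [-0.8, 0.8, -2.4]
tool_pos: [0.5219, -0.0729, 0.0931]
force: [0.0, 0.6, 3.3]
```

Contact. I release, retreat up and away over the board, and check from the top.

```bash
python3 -m crank '[[[0.3,0,0,0,0,0,0],[0.3,0,0,0,0,0,0],[0.3,0,0,0,0,0,0],[0.3,0,0,0,0,0,0],[0.3,0,0,0,0,0,0]]]'|sed -n '2p;4,9p';python3 -m crank '[[[0.3,0,0,-0.03,0,0,0],[0.3,0,0,-0.08,0,0,0],[0.3,0,0,-0.14,0,0,0],[0.3,0,0,-0.19,0,0,0],[0.3,0,0,-0.22,0,0,0]]]'>/dev/null;python3 -m crank '[[[0.3,-0.03,0.06,0,0,0,0],[0.3,-0.07,0.16,0,0,0,0],[0.3,-0.12,0.27,0,0,0,0],[0.3,-0.16,0.37,0,0,0,0],[0.3,-0.2,0.45,0,0,0,0]]]'|tail -4; python3 - <<'E'
from h import *
im=read_camera('top')[:,:,::-1].copy();cv2.imwrite('pics/top2.png',im)
b=np.vstack([cv2.resize(cv2.imread('pics/top0.png')[145:245,55:325],None,fx=2.8,fy=2.8),cv2.resize(im[145:245,55:325],None,fx=2.8,fy=2.8)])
cv2.imwrite('pics/cmp.png',b)
E
```

```text
tool_pos: [0.5215, -0.0729, 0.0926]
force: [-0.3, 0.5, -0.6]
opening: 0.0603
gripper_force: 0.0
orientation: [3.141, 0.067, -0.0]
force: [1.5, -0.1, 0.0]
opening: 0.0603
gripper_force: 0.0
```

View pics/cmp.png

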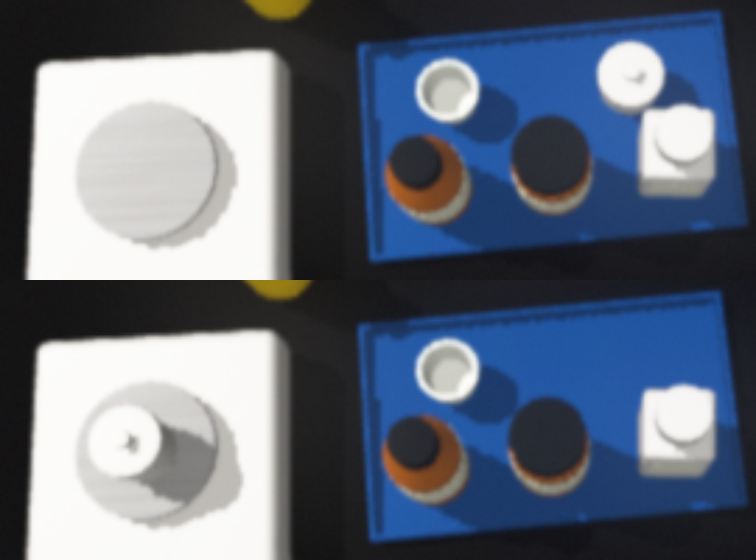

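Before and after match within about 1 px for all the bottles and the crucible. One numeric check of the cup, then I hand in.

```bash
python3 - <<'E'
from h import *
C=cam('top');print(toplane(C,[[99,202.3]],.103),toplane(C,[[107.1,205.9]],.066))
s=read_state();print(s['t'],s['dq'].round(3));print(close_job())
E
```

```text
[[0.51985932 0.28787826 0.103     ]] [[0.5196944  0.28697147 0.066     ]]
61.225 [ 0.072 -0.01   0.014  0.013  0.003  0.119]
the job is handed in; nothing more can be done
None
```

The job is handed in at about 61 s: the sample cup stands on the pan within about 3 mm of its centre, all three bottles are back within about 2 mm of their spots, and the crucible and tip box were not touched; the hand-in gave no verdict back.

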